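Close up a laser head: inner beam shield down, then dust cover shut

ROBOT

A 6-joint arm with a two-finger parallel gripper is mounted at the origin on the work surface. World frame = base frame: x ahead of the robot, y to its left, z up, the work surface at z = 0. Lengths are in m, angles in rad, forces in N, time in s.
With the tool pointing down it reaches from about 0.275 to 0.85 m from the base axis. Payload 5.2 kg.
Tool frame: the origin (TCP) lies midway between the tips of the shut fingers; the grasp point (between the pads) lies 19 mm behind it; z points along the fingers, y is the direction in which the jaws open and shut (so a half turn about z gives the same grasp; the last joint's range is limited). The gripper opens to 85 mm and grips with 20 to 120 N. Pads are 22 mm wide; open, the fingers measure 114 mm over their backs; the gripper's body (76 mm by 85 mm) begins 54 mm behind the grasp point. The pads swing forward as they close: fully open they stand 13 mm farther back than shut.
Start: joints at [0.911, 0.259, 1.535, -0, 1.348, -0.203], TCP at [0.243, 0.494, 0.231] pointing down, gripper open.
Joint ranges: [-3.14, 3.14], [-0.91, 2.08], [0.19, 2.58], [-1.22, 4.36], [0.22, 2.71], [-3.12, 3.12]. Speed limits (rad/s): [2.57, 2.57, 3.14, 3.14, 3.14, 3.14].

INTERFACE

Orientations are given as a rotation vector (axis times angle).
In Python, from bench import ctrl gives the robot as it stands.
- The arm moves only by the tool step_arm, never from a script. Its argument "series" is a list of rows, each an object with "translation": the shift along the tool's x, y, z in m, a list of three; "twist": the turn, a rotation vector about the tool's x, y, z in rad, a list of three. In form: [{"translation": [tx, ty, tz], "twist": [ax, ay, az]}, ...]. A call has 1 to 12 rows; each row shifts and turns the commanded pose from where the row before left it, along the tool's axes as they then stand; what a row does not reach is not made up. A row lasts 1/12 s, in which the tool goes at most 41.7 mm and 7.16 degrees, less where a joint would pass 70% of its speed; a pose out of reach is approached as far as the arm can. A call with a gripper value outside its range is refused whole. "grip" is the gripper's target within -1 to 1 (shut at 1, half-way at 0, fully open at -1), set as the call begins (left out, the last holds). The fingers move at their own pace and stop on an object; "squeeze" is the grip in N (left out, the last holds). Time passes only in rows, so rows that do not move let the fingers close. It gives the time, the measured TCP pose, the force and the opening at its end, in the units of the state.
- ctrl.state(): the state, without advancing time (a new reading comes with each control period).
- ctrl.get_image(name): name is "side" or "top"; returns the picture (420x560x3 uint8, red, green, blue); there is no depth.
- ctrl.camera_info(name): a dict with "camera_matrix" (3x3 intrinsics, pixels), "cam_to_world" (4x4, takes a point from camera to world coordinates). Camera axes: x right, y down, z forward; pixel columns grow to the right and rows downward; lengths in m; the calibration is good to about 2 mm. A picture is of the moment at which its call begins. camera_info takes no time and is no camera call.
- ctrl.close_job(): hands the job in, once; it reports no verdict.
Trained networks look in the newest picture that a camera, given by its name, has taken for a name from the list of things; names that differ only in an ending like _2 or _b are one class to them, and where a whole thing is asked for, a point or a joint stands for the part that bears it (a point fixed in the world has none). Each returns a list of dicts, best first, with "p" (0 to 1); they miss things now and then, are a little off and sometimes report something else, mostly with a low value. They report only what shows in the picture. A call takes as long as a camera call.
- ctrl.regions_of(target, camera): "mask" (420x560 bool, what is visible of it) and "point" ([column, row] in pixels, amid what is visible of it).
The state is a dict: "time_s": time; "joint_positions": joint angles; "qd": joint speeds; "joint_torque": joint torques, N m; "tcp_pos": TCP position; "tcp_rot": TCP orientation; "ft_force": force on the tool from outside, world axes, zero at the start; "ft_torque": the same for the moment, N m; "opening": opening from 0.0 (shut) to 1.0 (fully open).
Only numpy, scipy, OpenCV 4.12 (cv2) and the standard library are available. Lean on these libraries where they do the work, as an engineer would, in place of code of your own. Each camera call takes 0.05 s, during which the arm holds its last target.

TASK

Close up the open laser head by pushing with the fingertips, without pinching or gripping anything: gently push the upright inner beam shield down until it lies flat over the crystal bay, and only then swing the hinged dust cover over it and press it fully shut, without slamming it. Leave the mug, tools, optics and meter standing around where they are, and finish with the hand clear.

Things in the scene. Friction and masses are not known exactly. Their poses are not given: they have to be found in the camera images.
- laser_head: Laser head, fixed, 445 x 200 mm, orange base, black walls. Origin on the table under the centre of its open section; z up, x along its length (away from the robot at turn 0, turned up to 0.3 rad), y to the cover's hinge side. Open section x -145..145 mm, rim 85 mm high, optics inside below 76 mm; closed output section x 145..300 mm, 108 mm high.
- shield (a joint): Angle in rad of the inner beam shield: 0 = lying flat over the crystal bay (its stop), about 1.57 = upright, up to 1.8 = leaning back towards the head's -x end. Stiff friction hinge: it stays where it is left; about 2 N at its free edge moves it. It folds down towards the head's +x.
- shield_hinge (a point): Middle of the shield's hinge line: 73.5 mm above the table, at x -45, y 0 mm of the head, the line along the head's y. Shield: plain aluminium plate, 130 mm along the hinge, 120 mm hinge to free edge, 2.5 mm thick, edge lips on the far (crystal) face. Site turns with it: x axis from hinge to free edge, z axis out of the face to push (up when flat, to the head's -x when upright).
- shield_edge (a point): Middle of the shield's free edge, on the face to be pushed: 120 mm from the hinge line along the shield, 1.5 mm above the hinge line's plane. Flat, it is 75 mm above the table.
- cover (a joint): Angle in rad of the dust cover: 0 = fully shut on the rim (its stop), 1.57 = standing on edge, more = leaning outwards, away from the open section (limit 2.05). Stiff friction hinge: it stays at any angle; 2 to 5 N near its free edge moves it.
- cover_hinge (a point): Middle of the cover's hinge line: 85.5 mm above the table, at x 0, y +101.5 mm of the head, the line along the head's x. Cover: shallow orange sheet-metal lid, 290 mm along the hinge, 204 mm hinge to free edge; its flat outer face lies 22 mm outside the hinge line. Site turns with it: -y axis from hinge to free edge, z axis out of the outer face (up when shut, to the head's +y when on edge).
- cover_edge (a point): Middle of the cover's free edge on its outer face: 204 mm from the hinge line, 22 mm outside it. With the cover open it is some 270 to 290 mm above the table, shut 107 mm.
- mug: Loose blue mug, 80 mm wide, 95 mm tall (150 mm to the top of the screwdriver standing in it), on the cover's side of the head. Origin at the centre of its underside. To be left alone.
- detector: Loose photodetector on a post with a round base, 60 mm wide, 138 mm tall, on the side away from the cover. Origin under its base. To be left alone.
- post_cube: Loose white cube, 26 mm, beside the head on the side away from the cover. Origin under its centre. To be left alone.
- hex_driver: Loose screwdriver-like hex driver, 190 mm long, lying on the table on the side away from the cover. To be left alone.
- lens_tube: Loose black lens tube, 31 mm diameter, 40 mm tall, standing on the top panel of the closed output section. Origin under its centre. To be left alone.
- power_meter: Loose yellow hand-held meter, 150 x 80 x 34 mm, lying on the cover's side of the head. Origin under its centre. To be left alone.
- screw_tray: Loose grey tray, 90 x 60 x 22 mm, on the cover's side of the head, nearer the robot. Origin under its centre. To be left alone.

How it is judged:
On the way, in this order (a step that is already met when the one before it is completed fails the run):
1. the inner beam shield lies flat while the cover still stands open (value of joint shield below 0.06 rad and value of joint cover above 1.2 rad), for 0.2 s.
2. the dust cover is fully shut over the flat shield (value of joint cover below 0.035 rad and value of joint shield below 0.06 rad), for 0.2 s.
At the end, for the whole second after the job is handed in: The shield lies flat (within 0.06 rad, 7 mm at its edge), the cover is shut on the rim (within 0.035 rad, 7 mm at its edge) and at rest, the hand touches nothing (all of step 2 and velocity of joint cover between -0.05 and 0.05 rad/s).
It fails at once if the cover is lowered onto the raised shield (value of joint cover below 1 rad and value of joint shield above 0.5 rad).
It fails at once if the shield is pinched, shoved or pressed hard (over 35 N while it swings, over 60 N on its stop) ((contact force between the fingers and shield above 35 N and value of joint shield above 0.1 rad) or contact force between the fingers and shield above 60 N).
It fails at once if the cover is pinched, shoved or pressed hard (over 40 N while it swings, over 80 N on its stop) ((contact force between the fingers and cover above 40 N and value of joint cover above 0.1 rad) or contact force between the fingers and cover above 80 N).
It fails at once if the cover is slammed (faster than 4 rad/s) (velocity of joint cover below -4 rad/s).
It fails at once if a bystander is lifted, carried or knocked (moved over 25 mm) (distance of any of mug, detector, post_cube, hex_driver, lens_tube, power_meter, screw_tray from where it was at the start of the episode above 0.025 m).
It also fails if it takes over 64 s, if anything falls off the work surface, if the arm or the gripper's body presses on something with over 40 N, if the wrist force passes 120 N, or if a joint passes its speed limit or range.

## Working session

There is one attempt and no reset: what is moved stays moved. The work goes in short steps, Python scripts to look and compute and a tool call to move; the robot and the scene stay as the last step left them, time stands still between calls to the robot, and variables do not carry over. Pictures are saved under pics/ and viewed, and the job is handed in when it is done.

Besides the shell and the picture viewer there is one more tool, called after "Call:" in YAML: its name, and indented under it one key for each argument. step_arm: Moves the arm, as the interface text tells. Its arguments: {"type":"object","properties":{"series":{"type":"array"},"grip":{"type":"number"},"squeeze":{"type":"number"}},"required":["series"]}

```bash
ls; mkdir -p pics; python3 - <<'E'
from bench import ctrl
import cv2,numpy as np
print(ctrl.state())
for n in("side","top"):
    im=ctrl.get_image(n); cv2.imwrite(f"pics/{n}0.png",im[:,:,::-1])
    i=ctrl.camera_info(n); print(n,np.round(i["camera_matrix"],1),np.round(i["cam_to_world"],3))
E
```

```text
pics
{'time_s': 0.0, 'joint_positions': array([ 9.11227743e-01,  2.59347931e-01,  1.53611936e+00, -6.68843484e-07,
        1.34801204e+00, -2.02799812e-01]), 'qd': array([-0.00158053,  0.00037367, -0.00013219, -0.00149459, -0.00072737,
       -0.00013482]), 'joint_torque': array([-1.71363481e-03, -4.46027184e+01, -2.90573573e+01, -4.00414292e-04,
        1.16814507e-02, -8.43852195e-05]), 'tcp_pos': array([0.2422132 , 0.49318246, 0.2304575 ]), 'tcp_rot': array([-7.11090757e-01, -3.05924777e+00,  2.69208579e-03]), 'ft_force': array([ 0.48700181, -0.41938495,  0.37167157]), 'ft_torque': array([-0.02225104, -0.0504062 ,  0.04898739]), 'opening': 1.0008752559814464}
side [[405.9   0.  275.7]
 [  0.  405.9 206.8]
 [  0.    0.    1. ]] [[ 0.777 -0.411  0.476  0.028]
 [-0.629 -0.527  0.571 -0.622]
 [ 0.016 -0.744 -0.669  0.853]
 [ 0.     0.     0.     1.   ]]
top [[383.1   0.  285.2]
 [  0.  383.1 204.2]
 [  0.    0.    1. ]] [[ 0.014 -0.995  0.097  0.486]
 [-1.    -0.012  0.018  0.018]
 [-0.017 -0.098 -0.995  0.904]
 [ 0.     0.     0.     1.   ]]
```

View pics/side0.png

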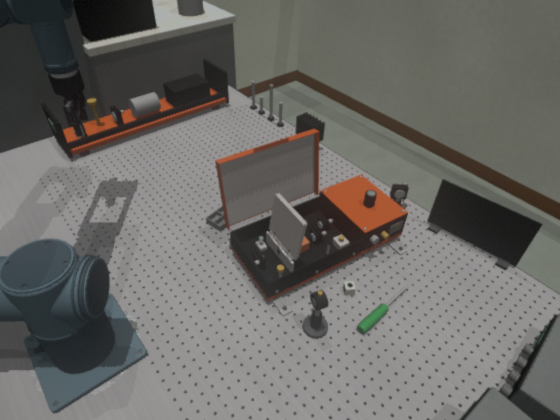

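View pics/top0.png

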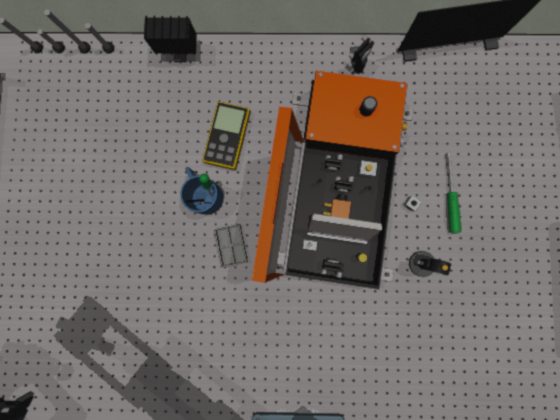

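```bash
cat > h.py <<'E'
from bench import ctrl
import cv2,numpy as np
from scipy.spatial.transform import Rotation as R
from scipy.optimize import least_squares
def proj(n,P):
    i=ctrl.camera_info(n);T=np.linalg.inv(i["cam_to_world"]);p=np.atleast_2d(P)@T[:3,:3].T+T[:3,3]
    q=p@np.array(i["camera_matrix"]).T; return q[:,:2]/q[:,2:]
def back(n,uv,z):
    i=ctrl.camera_info(n);T=np.array(i["cam_to_world"]);d=T[:3,:3]@np.linalg.solve(i["camera_matrix"],[uv[0],uv[1],1]);o=T[:3,3]
    return o+d*(z-o[2])/d[2]
E
python3 - <<'E'
from h import *
for n in("side","top"):
    im=cv2.imread(f"pics/{n}0.png")
    a,b,c,d=(200,120,220,180) if n=="side" else (230,60,200,240)
    cv2.imwrite(f"pics/{n}0c.png",cv2.resize(im[b:b+d,a:a+c],None,fx=3 if n=="side" else 2.5,fy=3 if n=="side" else 2.5,interpolation=cv2.INTER_CUBIC))
E
```

```text
(no output)
```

View pics/side0c.png

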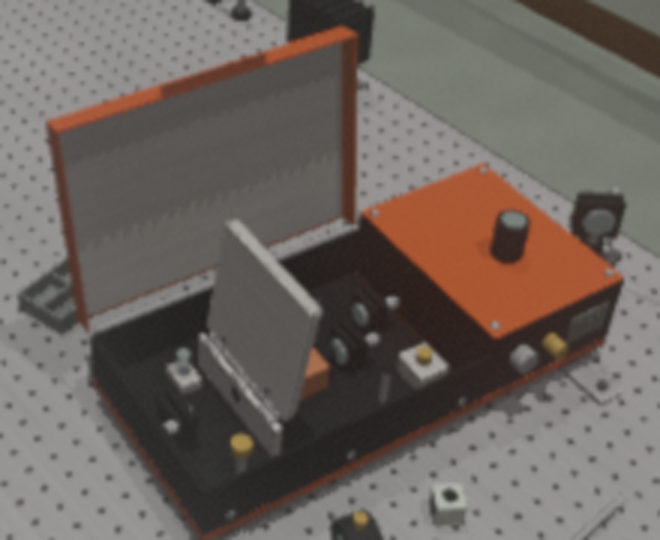

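View pics/top0c.png

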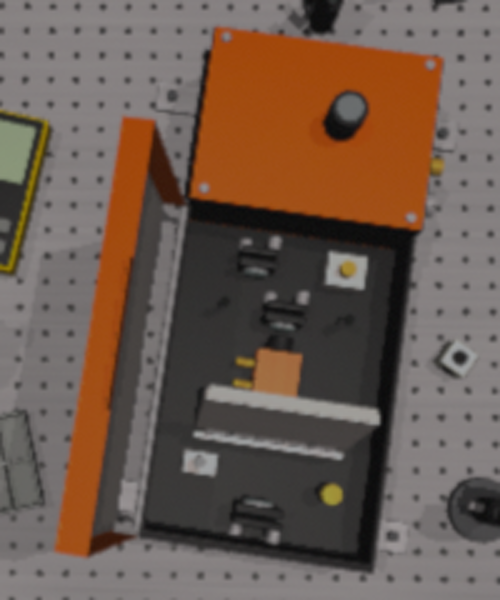

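```bash
cat >> h.py <<'E'
def head(p,P):
    c,s=np.cos(p[2]),np.sin(p[2]);P=np.atleast_2d(P)
    return np.c_[p[0]+c*P[:,0]-s*P[:,1],p[1]+s*P[:,0]+c*P[:,1],P[:,2]]
def cov(p,x,l,o):
    t=p[3];return [x,.1015-l*np.cos(t)+o*np.sin(t),.0855+l*np.sin(t)+o*np.cos(t)]
def shi(p,y,l,o):
    t=p[4];return [-.045+l*np.cos(t)-o*np.sin(t),y,.0735+l*np.sin(t)+o*np.cos(t)]
E
cat > fit.py <<'E'
from h import *
T=lambda u,v:np.array([u/2.5+230,v/2.5+60]);S=lambda u,v:np.array([u/3+200,v/3+120])
pan=[[.3,.1,.108],[.3,-.1,.108],[.145,-.1,.108],[.145,.1,.108]]
def obs(p):
    return [("top",q,T(*w)) for q,w in zip(pan,[(215,28),(443,58),(420,229),(190,199)])]+\
     [("side",q,S(*w)) for q,w in zip(pan,[(487,165),(620,277),(497,335),(363,213)])]+\
     [("top",[-.145,-.1,.085],T(371,568)),
      ("top",cov(p,.145,.204,.022),T(122,118)),("top",cov(p,-.145,.204,.022),T(57,550)),
      ("side",cov(p,-.145,.204,0),S(50,128)),("side",cov(p,.145,.204,0),S(352,36)),
      ("top",shi(p,.065,.12,.0015),T(205,400)),("top",shi(p,-.065,.12,.0015),T(378,423)),
      ("side",shi(p,.065,.12,.0015),S(228,222)),("side",shi(p,-.065,.12,.0015),S(316,318))]
def res(p): return np.concatenate([(proj(n,head(p,q))[0]-w) for n,q,w in obs(p)])
r=least_squares(res,[.5,0,-.1,1.7,1.5],loss="soft_l1",x_scale=[.1,.1,.1,.1,.1])
print(r.x);print(np.round(res(r.x).reshape(-1,2),1).tolist());p=r.x
np.save("p.npy",p)
print("covedge",head(p,cov(p,0,.204,.022)),"shedge",head(p,shi(p,0,.12,.0015)))
for n in("mug","detector","lens_tube","power_meter","screw_tray","post_cube"):
    g=ctrl.regions_of(n,"top"); print(n,[(round(a["p"],2),a["point"],np.round(back("top",a["point"],.05 if n!="lens_tube" else .13),3)) for a in g[:1]])
E
python3 fit.py
```

```text
[ 0.54569461 -0.08761667 -0.13478585  1.70455145  1.40140035]
[[-0.8, -1.5], [0.5, -1.0], [1.0, 0.9], [-1.0, -0.4], [-1.3, -0.9], [2.2, 0.4], [-0.5, 1.8], [-1.5, -0.5], [1.0, 2.4], [-0.2, -0.5], [-1.3, 1.2], [2.2, 1.8], [1.8, -0.2], [0.0, -1.0], [0.5, 0.1], [-0.5, 0.3], [-0.8, -0.5]]
covedge [[0.56591962 0.0615265  0.28474405]] shedge [[ 0.51968458 -0.0840895   0.19203529]]
mug [(0.78, [199.3, 196.9], array([0.584, 0.227, 0.05 ]))]
detector [(0.72, [424.9, 264.5], array([ 0.44 , -0.275,  0.05 ]))]
lens_tube [(0.77, [369.5, 109.3], array([ 0.761, -0.14 ,  0.13 ]))]
power_meter [(0.77, [225.8, 137.7], array([0.72 , 0.171, 0.05 ]))]
screw_tray [(0.6, [230.9, 244.3], array([0.478, 0.153, 0.05 ]))]
post_cube [(0.54, [411.8, 202.4], array([ 0.577, -0.249,  0.05 ]))]
```

Call:
step_arm:
  series:
    - {"translation":[0,0,-0.025],"twist":[0,0,-0.08]}
    - {"translation":[0,0,-0.025],"twist":[0,0,-0.08]}
    - {"translation":[0,0,-0.025],"twist":[0,0,-0.08]}
    - {"translation":[0,0,-0.025],"twist":[0,0,-0.08]}
    - {"translation":[0,0,0],"twist":[0,0,0]}
  grip: 1
  squeeze: 20

```text
time_s: 0.82
tcp_pos: [0.2438, 0.4953, 0.337]
tcp_rot: [0.208, 3.129, 0.012]
ft_force: [0.0, -0.6, -0.0]
opening: 0.297
```

```bash
cat > where.py <<'E'
from h import *
import sys
p=np.load("p.npy");s=ctrl.state();Rm=R.from_rotvec(s["tcp_rot"]).as_matrix()
c,n=np.cos(p[2]),np.sin(p[2]);H=np.array([[c,-n,0],[n,c,0],[0,0,1]])
hp=H.T@(s["tcp_pos"]-[p[0],p[1],0])
print("t",round(s["time_s"],2),"head pos",np.round(hp,4),"R in head\n",np.round(H.T@Rm,3),"F head",np.round(H.T@s["ft_force"],1),"op",round(s["opening"],2),"q",np.round(s["joint_positions"],2))
if len(sys.argv)>3:
    print("tool delta",np.round((H.T@Rm).T@(np.array([float(a) for a in sys.argv[1:4]])-hp),4))
E
python3 where.py -0.075 0 0.33
```

```text
t 0.82 head pos [-0.3775  0.537   0.337 ] R in head
 [[-1.    -0.002  0.005]
 [-0.002  1.     0.008]
 [-0.005  0.008 -1.   ]] F head [ 0.1 -0.5 -0. ] op 0.3 q [ 0.91  0.21  1.35 -0.    1.58 -0.53]
tool delta [-0.3014 -0.5377  0.0041]
```

Call:
step_arm:
  series:
    - {"translation":[-0.015,-0.03,0],"twist":[0,0,0]}
    - {"translation":[-0.015,-0.03,0],"twist":[0,0,0]}
    - {"translation":[-0.015,-0.03,0],"twist":[0,0,0]}
    - {"translation":[-0.015,-0.03,0],"twist":[0,0,0]}
    - {"translation":[-0.015,-0.03,0],"twist":[0,0,0]}
    - {"translation":[-0.015,-0.03,0],"twist":[0,0,0]}
    - {"translation":[-0.015,-0.03,0],"twist":[0,0,0]}
    - {"translation":[-0.015,-0.03,0],"twist":[0,0,0]}
    - {"translation":[-0.01,-0.03,0],"twist":[0,0,0]}
    - {"translation":[0,-0.03,0],"twist":[0,0,0]}
    - {"translation":[0,-0.03,0],"twist":[0,0,0]}
    - {"translation":[0,-0.03,0],"twist":[0,0,0]}

```text
time_s: 1.82
tcp_pos: [0.3217, 0.118, 0.3309]
tcp_rot: [-0.216, -3.134, 0.0]
ft_force: [0.0, -0.9, 0.2]
opening: 0.0
```

Call:
step_arm:
  series:
    - {"translation":[0,-0.03,0],"twist":[0,0,0]}
    - {"translation":[0,-0.03,0],"twist":[0,0,0]}
    - {"translation":[0,-0.03,0],"twist":[0,0,0]}
    - {"translation":[0,-0.03,0],"twist":[0,0,0]}
    - {"translation":[-0.02,-0.03,0],"twist":[0,0,0]}
    - {"translation":[-0.03,-0.028,0],"twist":[0,0,0]}
    - {"translation":[-0.03,0,0],"twist":[0,0,0]}
    - {"translation":[-0.03,0,0],"twist":[0,0,0]}
    - {"translation":[-0.03,0,0],"twist":[0,0,0]}
    - {"translation":[0,0,0],"twist":[0,0,0]}
    - {"translation":[0,0,0],"twist":[0,0,0]}

```text
time_s: 2.73
tcp_pos: [0.4371, -0.0764, 0.33]
tcp_rot: [-0.215, -3.132, -0.002]
ft_force: [-1.1, 0.8, -0.2]
opening: 0.004
```

```bash
python3 where.py -0.080 0 0.33
```

```text
t 2.73 head pos [-0.1091 -0.0034  0.33  ] R in head
 [[-1.     0.002 -0.003]
 [ 0.002  1.     0.001]
 [ 0.003  0.001 -1.   ]] F head [-1.2  0.7 -0.2] op 0.0 q [-0.43  0.01  1.59 -0.    1.55 -1.86]
tool delta [-0.0291  0.0035 -0.0001]
```

Call:
step_arm:
  series:
    - {"translation":[-0.01,0.0035,0.02],"twist":[0,0,0]}
    - {"translation":[-0.01,0,0.03],"twist":[0,0,0]}
    - {"translation":[0,0,0.03],"twist":[0,0,0]}
    - {"translation":[0,0,0.03],"twist":[0,0,0]}
    - {"translation":[0,0,0.03],"twist":[0,0,0]}
    - {"translation":[0,0,0.025],"twist":[0,0,0]}
    - {"translation":[0,0,0],"twist":[0,0,0]}
    - {"translation":[0,0,0],"twist":[0,0,0]}

```text
time_s: 3.4
tcp_pos: [0.4554, -0.0748, 0.166]
tcp_rot: [-0.215, -3.132, -0.001]
ft_force: [0.2, -0.7, 0.8]
opening: 0.001
```

```bash
python3 where.py -0.05 0 0.165;python3 - <<'E'
from h import *
for n in("side","top"):
    im=ctrl.get_image(n)[:,:,::-1]; a,b=(200,120) if n=="side" else (230,60)
    cv2.imwrite(f"pics/{n}1c.png",cv2.resize(im[b:b+180,a:a+220],None,fx=3,fy=3,interpolation=cv2.INTER_CUBIC))
E
```

```text
t 3.4 head pos [-0.0912  0.0006  0.166 ] R in head
 [[-1.     0.002 -0.003]
 [ 0.002  1.     0.001]
 [ 0.003  0.001 -1.   ]] F head [ 0.3 -0.6  0.8] op 0.0 q [-0.41  0.16  1.83 -0.    1.15 -1.84]
tool delta [-0.0412 -0.0005  0.0009]
```

View pics/side1c.png

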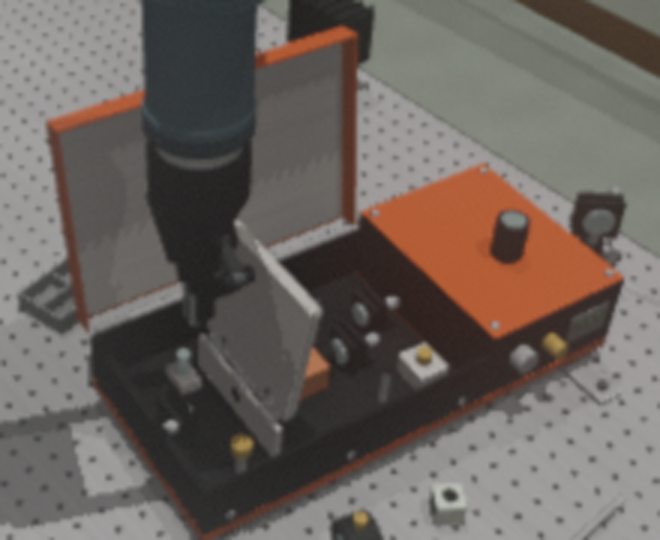

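Call:
step_arm:
  series:
    - {"translation":[-0.015,0,-0.003],"twist":[0,0,0]}
    - {"translation":[-0.015,0,-0.003],"twist":[0,0,0]}
    - {"translation":[-0.01,0,0],"twist":[0,0,0]}
    - {"translation":[-0.01,0,0.001],"twist":[0,0,0]}
    - {"translation":[-0.01,0,0.003],"twist":[0,0,0]}
    - {"translation":[-0.01,0,0.004],"twist":[0,0,0]}
    - {"translation":[0,0,0],"twist":[0,0,0]}

```text
time_s: 4.08
tcp_pos: [0.5277, -0.0853, 0.1635]
tcp_rot: [0.215, 3.134, 0.0]
ft_force: [-0.3, -0.1, -0.8]
opening: -0.005
```

```bash
python3 where.py -0.0032 0 0.1585
```

```text
t 4.08 head pos [-1.820e-02 -1.000e-04  1.635e-01] R in head
 [[-1.     0.002  0.   ]
 [ 0.002  1.     0.   ]
 [-0.     0.    -1.   ]] F head [-0.3 -0.1 -0.8] op -0.0 q [-0.37  0.29  1.67  0.    1.18 -1.8 ]
tool delta [-0.015   0.0001  0.005 ]
```

Call:
step_arm:
  series:
    - {"translation":[-0.009,0,0.003],"twist":[0,0,0]}
    - {"translation":[-0.009,0,0.003],"twist":[0,0,0]}
    - {"translation":[-0.008,0,0.006],"twist":[0,0,0]}
    - {"translation":[-0.008,0,0.006],"twist":[0,0,0]}
    - {"translation":[0,0,0],"twist":[0,0,0]}

```text
time_s: 4.5
tcp_pos: [0.561, -0.0898, 0.1446]
tcp_rot: [-0.215, -3.133, -0.001]
ft_force: [-0.6, -0.6, -1.2]
opening: 0.002
```

```bash
python3 where.py 0.0257 0 0.1312;python3 - <<'E'
from h import *
for n in("side","top"):
    im=ctrl.get_image(n)[:,:,::-1]; a,b=(200,120) if n=="side" else (230,60)
    cv2.imwrite(f"pics/{n}2c.png",cv2.resize(im[b:b+180,a:a+220],None,fx=3,fy=3,interpolation=cv2.INTER_CUBIC))
E
```

```text
t 4.5 head pos [ 1.550e-02 -1.000e-04  1.446e-01] R in head
 [[-1.     0.002 -0.001]
 [ 0.002  1.     0.   ]
 [ 0.001  0.    -1.   ]] F head [-0.5 -0.6 -1.2] op 0.0 q [-0.36  0.36  1.61  0.    1.17 -1.79]
tool delta [-0.0102  0.0001  0.0134]
```

View pics/side2c.png

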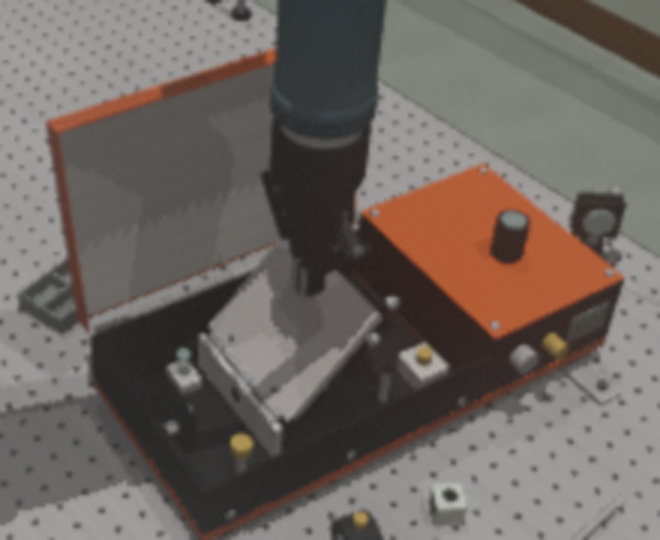

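Works; the shield is moving and the fingertip is on its face. Continue down.

Call:
step_arm:
  series:
    - {"translation":[-0.005,0,0.007],"twist":[0,0,0]}
    - {"translation":[-0.005,0,0.007],"twist":[0,0,0]}
    - {"translation":[-0.005,0,0.009],"twist":[0,0,0]}
    - {"translation":[-0.005,0,0.009],"twist":[0,0,0]}
    - {"translation":[-0.003,0,0.009],"twist":[0,0,0]}
    - {"translation":[-0.003,0,0.009],"twist":[0,0,0]}
    - {"translation":[-0.002,0,0.006],"twist":[0,0,0]}
    - {"translation":[0,0,0.005],"twist":[0,0,0]}
    - {"translation":[0,0,0.004],"twist":[0,0,0]}
    - {"translation":[0,0,0],"twist":[0,0,0]}
    - {"translation":[0,0,0],"twist":[0,0,0]}

```text
time_s: 5.52
tcp_pos: [0.5873, -0.0933, 0.081]
tcp_rot: [-0.215, -3.133, -0.0]
ft_force: [-1.3, 0.0, 0.5]
opening: -0.0
```

```bash
python3 where.py 0.044 0 0.075
```

```text
t 5.52 head pos [0.042 0.    0.081] R in head
 [[-1.     0.002 -0.001]
 [ 0.002  1.     0.   ]
 [ 0.001  0.    -1.   ]] F head [-1.3 -0.2  0.5] op -0.0 q [-0.34  0.47  1.61  0.    1.06 -1.78]
tool delta [-0.002  0.     0.006]
```

Call:
step_arm:
  series:
    - {"translation":[0,0,0.002],"twist":[0,0,0]}
    - {"translation":[0,0,0.002],"twist":[0,0,0]}
    - {"translation":[0,0,0.0015],"twist":[0,0,0]}
    - {"translation":[0,0,0],"twist":[0,0,0]}

```text
time_s: 5.85
tcp_pos: [0.5878, -0.0934, 0.0758]
tcp_rot: [0.215, 3.134, -0.0]
ft_force: [-0.2, 0.1, 1.0]
opening: -0.001
```

```bash
python3 where.py 0.044 0 0.075
```

```text
t 5.85 head pos [ 0.0425 -0.0001  0.0758] R in head
 [[-1.     0.002  0.   ]
 [ 0.002  1.    -0.   ]
 [-0.    -0.    -1.   ]] F head [-0.2  0.1  1. ] op -0.0 q [-0.34  0.48  1.62  0.    1.04 -1.78]
tool delta [-0.0015  0.0001  0.0008]
```

Call:
step_arm:
  series:
    - {"translation":[0,0,0.001],"twist":[0,0,0]}
    - {"translation":[0,0,0.0005],"twist":[0,0,0]}
    - {"translation":[0,0,0],"twist":[0,0,0]}
    - {"translation":[0,0,0],"twist":[0,0,0]}

```text
time_s: 6.18
tcp_pos: [0.5878, -0.0935, 0.075]
tcp_rot: [0.215, 3.134, -0.0]
ft_force: [-1.6, -0.3, 3.8]
opening: -0.003
```

Call:
step_arm:
  series:
    - {"translation":[0,0,-0.01],"twist":[0,0,0]}
    - {"translation":[0,0,-0.02],"twist":[0,0,0]}
    - {"translation":[0,0,-0.03],"twist":[0,0,0]}
    - {"translation":[0,0,-0.03],"twist":[0,0,0]}
    - {"translation":[0,0,-0.03],"twist":[0,0,0]}
    - {"translation":[0,0,-0.03],"twist":[0,0,0]}
    - {"translation":[0,0,-0.03],"twist":[0,0,0]}
    - {"translation":[0,0,-0.03],"twist":[0,0,0]}
    - {"translation":[0,0,-0.03],"twist":[0,0,0]}
    - {"translation":[0,0,-0.03],"twist":[0,0,0]}
    - {"translation":[0,0,-0.01],"twist":[0,0,0]}
    - {"translation":[0,0,0],"twist":[0,0,0]}

```text
time_s: 7.18
tcp_pos: [0.5887, -0.0937, 0.3582]
tcp_rot: [0.214, 3.128, -0.003]
ft_force: [-0.1, -0.0, 0.4]
opening: 0.0
```

```bash
python3 where.py 0 0.21 0.35;python3 - <<'E'
from h import *
for n in("side","top"):
    im=ctrl.get_image(n)[:,:,::-1]; a,b=(200,120) if n=="side" else (230,80)
    cv2.imwrite(f"pics/{n}3c.png",cv2.resize(im[b:b+180,a:a+220],None,fx=3,fy=3,interpolation=cv2.INTER_CUBIC))
p=np.load("p.npy");p[4]=0
print("flat side crop px",np.round((proj("side",head(p,[shi(p,y,.12,.0015) for y in(.065,-.065)]))-[200,120])*3))
E
```

```text
t 7.18 head pos [ 4.340e-02 -3.000e-04  3.582e-01] R in head
 [[-1.     0.002  0.007]
 [ 0.002  1.    -0.001]
 [-0.007 -0.001 -1.   ]] F head [-0.1 -0.   0.4] op 0.0 q [-0.34  0.29  1.19  0.    1.66 -1.78]
tool delta [0.0439 0.2102 0.0076]
flat side crop px [[317. 283.]
 [401. 371.]]
```

View pics/side3c.png

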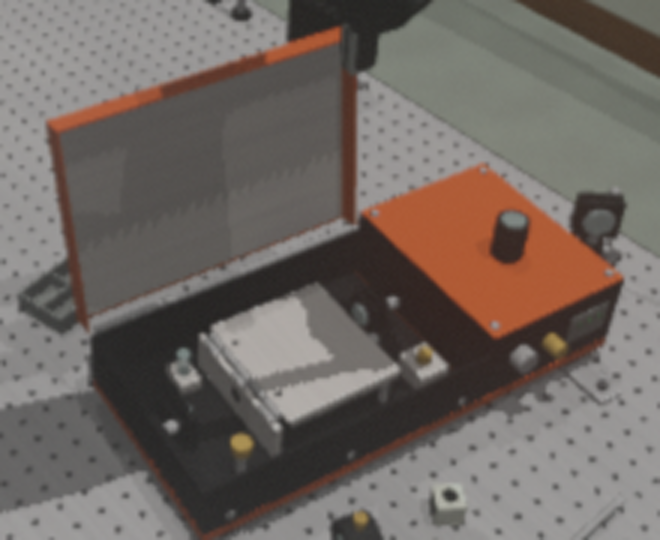

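View pics/top3c.png

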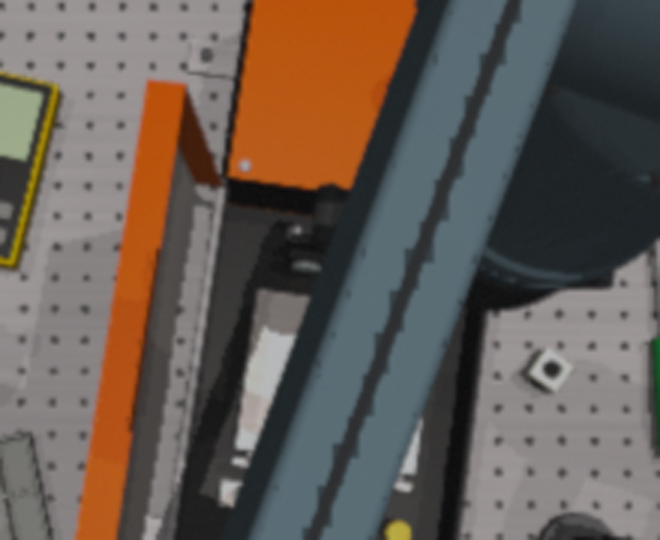

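Call:
step_arm:
  series:
    - {"translation":[0.005,0.025,0],"twist":[0,0,0]}
    - {"translation":[0.005,0.025,0],"twist":[0,0,0]}
    - {"translation":[0.005,0.025,0],"twist":[0,0,0]}
    - {"translation":[0.005,0.025,0],"twist":[0,0,0]}
    - {"translation":[0.005,0.025,0],"twist":[0,0,0]}
    - {"translation":[0.005,0.025,0],"twist":[0,0,0]}
    - {"translation":[0.005,0.025,0],"twist":[0,0,0]}
    - {"translation":[0.005,0.025,0],"twist":[0,0,0]}
    - {"translation":[0.004,0.01,0],"twist":[0,0,0]}
    - {"translation":[0,0,0],"twist":[0,0,0]}
    - {"translation":[0,0,0],"twist":[0,0,0]}

```text
time_s: 8.2
tcp_pos: [0.5722, 0.1205, 0.3527]
tcp_rot: [-0.213, -3.132, 0.002]
ft_force: [-0.1, 0.2, -0.8]
opening: -0.001
```

```bash
python3 where.py 0 0.20 0.265;python3 - <<'E'
from h import *
im=ctrl.get_image("side")[:,:,::-1]; cv2.imwrite("pics/side4.png",im)
E
```

```text
t 8.2 head pos [-0.0017  0.2098  0.3527] R in head
 [[-1.     0.001 -0.003]
 [ 0.001  1.    -0.001]
 [ 0.003 -0.001 -1.   ]] F head [-0.1  0.2 -0.8] op -0.0 q [ 0.02  0.28  1.22 -0.    1.65 -1.42]
tool delta [-0.0019 -0.0096  0.0877]
```

View pics/side4.png

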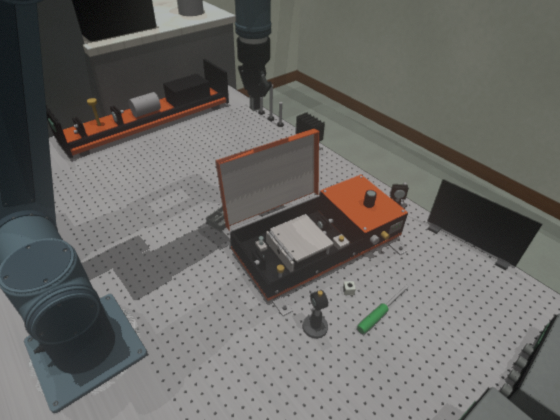

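Call:
step_arm:
  series:
    - {"translation":[0,0,0.02],"twist":[0,0,0]}
    - {"translation":[0,0,0.025],"twist":[0,0,0]}
    - {"translation":[0,0,0.025],"twist":[0,0,0]}
    - {"translation":[0,0,0.015],"twist":[0,0,0]}
    - {"translation":[0,-0.01,0],"twist":[0,0,0]}
    - {"translation":[0,-0.01,0],"twist":[0,0,0]}
    - {"translation":[0,-0.01,0],"twist":[0,0,0]}
    - {"translation":[0,-0.008,0],"twist":[0,0,0]}
    - {"translation":[0,-0.008,0],"twist":[0,0,0]}
    - {"translation":[0,0,0],"twist":[0,0,0]}

```text
time_s: 9.08
tcp_pos: [0.5671, 0.0732, 0.2708]
tcp_rot: [0.217, 3.131, -0.0]
ft_force: [-0.4, 0.1, -0.3]
opening: 0.001
```

```bash
python3 where.py 0 0.138 0.2705;python3 - <<'E'
from h import *
im=ctrl.get_image("side")[:,:,::-1]; cv2.imwrite("pics/side5.png",im)
E
```

```text
t 9.08 head pos [-0.0004  0.1623  0.2708] R in head
 [[-1.     0.004  0.003]
 [ 0.004  1.     0.   ]
 [-0.003  0.    -1.   ]] F head [-0.4  0.1 -0.3] op 0.0 q [-0.07  0.27  1.42 -0.    1.45 -1.5 ]
tool delta [-0.0005 -0.0243  0.0003]
```

View pics/side5.png

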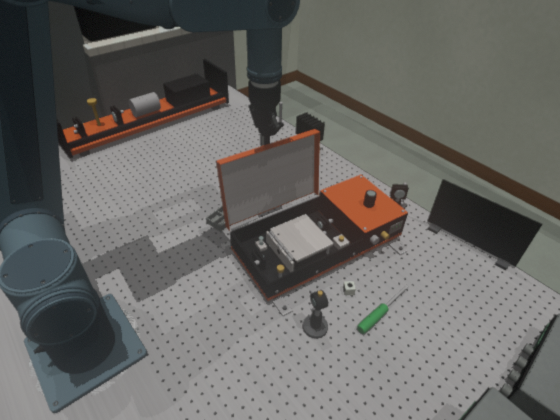

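Fingertips are behind the cover edge. Push gently in small rows.

Call:
step_arm:
  series:
    - {"translation":[0,-0.006,0],"twist":[0,0,0]}
    - {"translation":[0,-0.006,0],"twist":[0,0,0]}
    - {"translation":[0,-0.006,0],"twist":[0,0,0]}
    - {"translation":[0,-0.006,0],"twist":[0,0,0]}

```text
time_s: 9.47
tcp_pos: [0.5634, 0.0513, 0.2698]
tcp_rot: [0.213, 3.133, 0.001]
ft_force: [0.3, 3.3, 3.3]
opening: 0.001
```

Call:
step_arm:
  series:
    - {"translation":[0,-0.008,0],"twist":[0,0,0]}
    - {"translation":[0,-0.008,0],"twist":[0,0,0]}
    - {"translation":[0,-0.008,0],"twist":[0,0,0]}
    - {"translation":[0,-0.008,0],"twist":[0,0,0]}

```text
time_s: 9.8
tcp_pos: [0.5586, 0.0186, 0.2692]
tcp_rot: [-0.215, -3.134, 0.0]
ft_force: [2.1, 2.7, 1.1]
opening: -0.001
```

```bash
python3 where.py 0 0.0695 0.2659;python3 - <<'E'
from h import *
im=ctrl.get_image("side")[:,:,::-1]; cv2.imwrite("pics/side6.png",im)
E
```

```text
t 9.8 head pos [-0.0014  0.107   0.2692] R in head
 [[-1.     0.002 -0.   ]
 [ 0.002  1.    -0.   ]
 [ 0.    -0.    -1.   ]] F head [1.7 3.  1.1] op -0.0 q [-0.17  0.25  1.45 -0.    1.44 -1.6 ]
tool delta [-0.0015 -0.0375  0.0033]
```

View pics/side6.png

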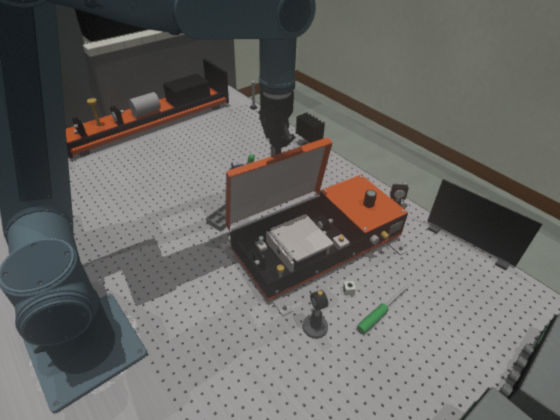

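Call:
step_arm:
  series:
    - {"translation":[0,-0.0095,0.001],"twist":[0,0,0]}
    - {"translation":[0,-0.0095,0.001],"twist":[0,0,0]}
    - {"translation":[0,-0.0095,0.001],"twist":[0,0,0]}
    - {"translation":[0,-0.0095,0.001],"twist":[0,0,0]}
    - {"translation":[0,-0.009,0.003],"twist":[0,0,0]}
    - {"translation":[0,-0.009,0.003],"twist":[0,0,0]}
    - {"translation":[0,-0.0085,0.003],"twist":[0,0,0]}
    - {"translation":[0,-0.0085,0.004],"twist":[0,0,0]}

```text
time_s: 10.52
tcp_pos: [0.5485, -0.0538, 0.2521]
tcp_rot: [-0.215, -3.134, 0.0]
ft_force: [-1.4, 1.5, 4.8]
opening: -0.003
```

Call:
step_arm:
  series:
    - {"translation":[0,-0.008,0.005],"twist":[0,0,0]}
    - {"translation":[0,-0.008,0.005],"twist":[0,0,0]}
    - {"translation":[0,-0.008,0.005],"twist":[0,0,0]}
    - {"translation":[0,-0.008,0.005],"twist":[0,0,0]}
    - {"translation":[0,0,0],"twist":[0,0,0]}

```text
time_s: 10.93
tcp_pos: [0.544, -0.0861, 0.2308]
tcp_rot: [-0.217, -3.132, 0.001]
ft_force: [0.5, 0.9, 0.0]
opening: -0.001
```

```bash
python3 where.py 0 -0.0243 0.2082;python3 - <<'E'
from h import *
im=ctrl.get_image("side")[:,:,::-1]; cv2.imwrite("pics/side7.png",im)
E
```

```text
t 10.93 head pos [-0.0019  0.0013  0.2308] R in head
 [[-1.     0.003 -0.002]
 [ 0.003  1.    -0.   ]
 [ 0.002 -0.    -1.   ]] F head [0.3 1.  0. ] op -0.0 q [-0.36  0.26  1.53 -0.    1.35 -1.79]
tool delta [-0.002  -0.0256  0.0226]
```

View pics/side7.png

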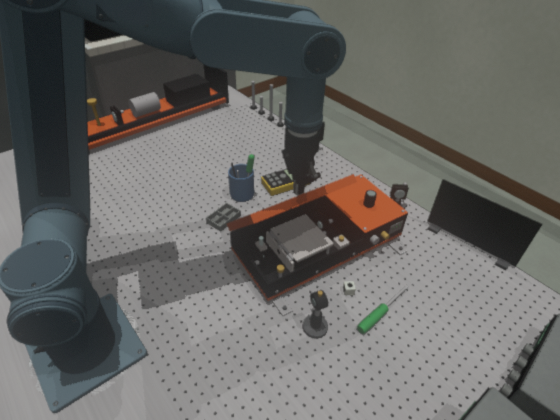

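Call:
step_arm:
  series:
    - {"translation":[0,-0.0065,0.0055],"twist":[0,0,0]}
    - {"translation":[0,-0.0065,0.0055],"twist":[0,0,0]}
    - {"translation":[0,-0.0065,0.006],"twist":[0,0,0]}
    - {"translation":[0,-0.006,0.006],"twist":[0,0,0]}
    - {"translation":[0,-0.0055,0.007],"twist":[0,0,0]}
    - {"translation":[0,-0.0055,0.0075],"twist":[0,0,0]}
    - {"translation":[0,-0.0055,0.0075],"twist":[0,0,0]}
    - {"translation":[0,-0.005,0.008],"twist":[0,0,0]}

```text
time_s: 11.65
tcp_pos: [0.5382, -0.1319, 0.1786]
tcp_rot: [0.215, 3.134, -0.001]
ft_force: [0.4, -1.2, 3.2]
opening: -0.001
```

Call:
step_arm:
  series:
    - {"translation":[0,-0.004,0.0085],"twist":[0,0,0]}
    - {"translation":[0,-0.004,0.0085],"twist":[0,0,0]}
    - {"translation":[0,-0.004,0.0085],"twist":[0,0,0]}
    - {"translation":[0,-0.003,0.0085],"twist":[0,0,0]}
    - {"translation":[0,0,0],"twist":[0,0,0]}

```text
time_s: 12.07
tcp_pos: [0.535, -0.1459, 0.143]
tcp_rot: [-0.215, -3.131, -0.002]
ft_force: [-0.1, 0.7, 0.8]
opening: 0.004
```

```bash
python3 where.py 0 -0.069 0.1075;python3 - <<'E'
from h import *
im=ctrl.get_image("side")[:,:,::-1]; cv2.imwrite("pics/side8.png",im)
E
```

```text
t 12.07 head pos [-0.0028 -0.0592  0.143 ] R in head
 [[-1.     0.003 -0.003]
 [ 0.003  1.     0.001]
 [ 0.003  0.001 -1.   ]] F head [-0.2  0.7  0.8] op 0.0 q [-0.47  0.34  1.65  0.    1.16 -1.9 ]
tool delta [-0.0029 -0.0099  0.0354]
```

View pics/side8.png

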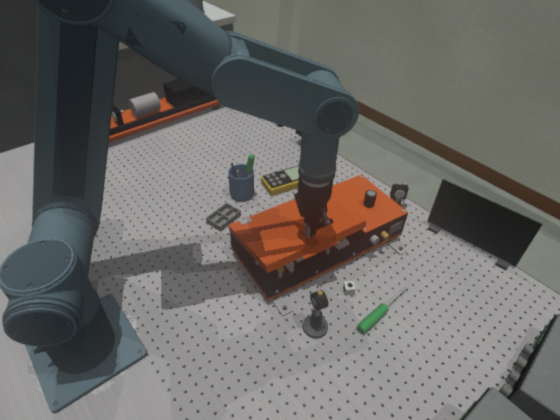

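Call:
step_arm:
  series:
    - {"translation":[0,-0.003,0.007],"twist":[0,0,0]}
    - {"translation":[0,-0.002,0.007],"twist":[0,0,0]}
    - {"translation":[0,-0.002,0.006],"twist":[0,0,0]}
    - {"translation":[0,-0.001,0.006],"twist":[0,0,0]}
    - {"translation":[0,-0.001,0.004],"twist":[0,0,0]}
    - {"translation":[0,0,0.003],"twist":[0,0,0]}
    - {"translation":[0,0,0],"twist":[0,0,0]}
    - {"translation":[0,0,0],"twist":[0,0,0]}

```text
time_s: 12.78
tcp_pos: [0.5346, -0.1549, 0.112]
tcp_rot: [-0.215, -3.133, -0.0]
ft_force: [0.1, -0.0, 0.1]
opening: 0.0
```

Call:
step_arm:
  series:
    - {"translation":[0,0,0.001],"twist":[0,0,0]}
    - {"translation":[0,0,0.001],"twist":[0,0,0]}
    - {"translation":[0,0,0],"twist":[0,0,0]}
    - {"translation":[0,0,0],"twist":[0,0,0]}

```text
time_s: 13.12
tcp_pos: [0.5349, -0.1549, 0.1104]
tcp_rot: [0.215, 3.134, -0.0]
ft_force: [-0.6, -0.6, 0.4]
opening: -0.001
```

Call:
step_arm:
  series:
    - {"translation":[0,0,0.001],"twist":[0,0,0]}
    - {"translation":[0,0,0.001],"twist":[0,0,0]}
    - {"translation":[0,0,0.001],"twist":[0,0,0]}
    - {"translation":[0,0,0],"twist":[0,0,0]}
    - {"translation":[0,0,0],"twist":[0,0,0]}

```text
time_s: 13.53
tcp_pos: [0.535, -0.1551, 0.1076]
tcp_rot: [0.215, 3.134, -0.001]
ft_force: [-2.3, -2.4, 3.6]
opening: 0.001
```

Call:
step_arm:
  series:
    - {"translation":[0,0,0.001],"twist":[0,0,0]}
    - {"translation":[0,0,0],"twist":[0,0,0]}
    - {"translation":[0,0,0],"twist":[0,0,0]}

```text
time_s: 13.78
tcp_pos: [0.535, -0.1551, 0.1075]
tcp_rot: [0.214, 3.133, -0.001]
ft_force: [-4.5, -1.0, 10.5]
opening: 0.003
```

Call:
step_arm:
  series:
    - {"translation":[0,0,0],"twist":[0,0,0]}
    - {"translation":[0,0,0],"twist":[0,0,0]}
    - {"translation":[0,0,-0.005],"twist":[0,0,0]}
    - {"translation":[0,0,-0.02],"twist":[0,0,0]}
    - {"translation":[0,0,-0.03],"twist":[0,0,0]}
    - {"translation":[0,0,-0.03],"twist":[0,0,0]}
    - {"translation":[0,0,-0.03],"twist":[0,0,0]}
    - {"translation":[0,0,-0.03],"twist":[0,0,0]}
    - {"translation":[0,0,-0.02],"twist":[0,0,0]}
    - {"translation":[0,0,0],"twist":[0,0,0]}
    - {"translation":[0,0,0],"twist":[0,0,0]}
    - {"translation":[0,0,0],"twist":[0,0,0]}

```text
time_s: 14.78
tcp_pos: [0.5344, -0.1543, 0.2701]
tcp_rot: [-0.214, -3.133, -0.002]
ft_force: [-0.9, 0.3, -0.4]
opening: 0.001
```

```bash
python3 where.py;python3 - <<'E'
from h import *
im=ctrl.get_image("side")[:,:,::-1]
cv2.imwrite("pics/side9.png",cv2.resize(im[120:300,190:430],None,fx=3,fy=3,interpolation=cv2.INTER_CUBIC))
p=np.load("p.npy");p[3]=0
print(np.round((proj("side",head(p,[cov(p,x,.204,.022) for x in(-.145,.145)]+[cov(p,-.145,0,.022)]))-[190,120])*3))
E
```

```text
t 14.78 head pos [-0.0022 -0.0676  0.2701] R in head
 [[-1.     0.002 -0.002]
 [ 0.002  1.     0.001]
 [ 0.002  0.001 -1.   ]] F head [-0.9  0.2 -0.4] op 0.0 q [-0.48  0.25  1.45  0.    1.44 -1.92]
[[235. 481.]
 [527. 342.]
 [116. 318.]]
```

View pics/side9.png

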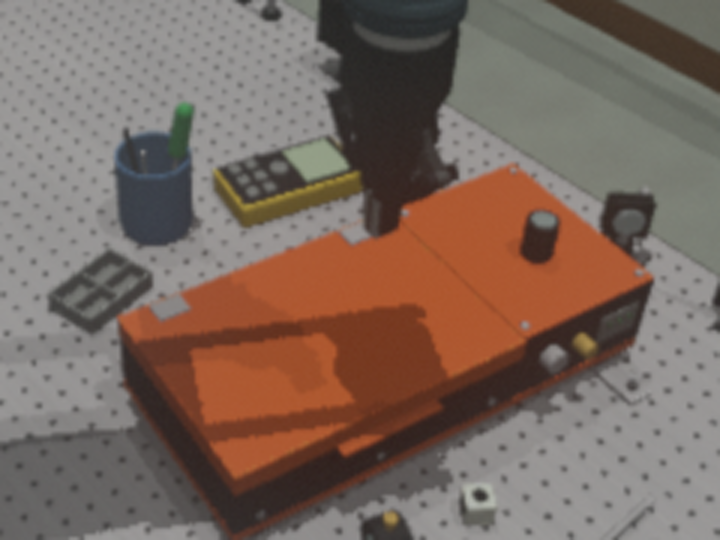

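```bash
python3 -c "
from bench import ctrl;print(ctrl.close_job())"
```

```text
the job is handed in; nothing more can be done
None
```

The laser head is closed up: the shield lies flat over the crystal bay and the dust cover is shut on top of it. I handed the job in at about 15 s of robot time. Handing in gave no verdict, so this rests on my own checks.

- **Shield:** I pushed it down from about 1.40 rad with the shut fingertips until it met its stop at z = 75 mm, with about 4 N of force. The picture showed its edge corners within about 1 mm of where they should be when flat, and the cover was still open at about 1.7 rad.
- **Cover:** I pushed it over slowly from outside at about 0.6 rad/s, with up to about 5 N in the readings between moves. I then pressed it onto its stop at z = 107.5 mm with about 11 N.
- **Last picture:** The cover is level with the output panel, and its free edge is within a few millimetres of the calculated shut position. The lens tube, mug, meter, tray, cube and detector look as they did at the start, though I compared these only by eye. The hex driver was mostly outside this last crop, but the hand never went near it.
- **Hand:** It is clear, about 16 cm above the cover, with no contact force.

No check failed or disagreed. The shield can't be seen under the shut cover, but nothing touched it after I confirmed it was flat.

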